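# Unstack the packed rations onto their trays

### The job

The packed rations stand in two stacks on the kitchen bench. Take the stacks apart and set each closed container in the shallow tray of its own shape and size (long, square, large round, small round), standing flat on the tray's floor. Keep the containers upright, set them down gently without dropping them, and leave the jar and the cup beside them where they are.

Things in the scene. Friction and masses are not known exactly. Their poses are not given: they have to be found in the camera images.
- long_box_center (a point): Long rectangular food container, body 140 mm (its x axis) by 62 mm (its y axis). Aluminium with a white plastic lid that has a grey panel on top, closed, 50 mm tall in all (body 41 mm, then the lid 9 mm, which overhangs the body by 1 mm all round), loose, about 0.25 kg (varies). The point is its centre, 25 mm above its underside; z is up. At the start it stands on the table and one of the two small containers stands on its lid.
- big_round_center (a point): Large round food container, body diameter 68 mm. Aluminium with a white plastic lid that has a grey panel on top, closed, 50 mm tall in all (body 41 mm, then the lid 9 mm, which overhangs the body by 1 mm all round), loose, about 0.25 kg (varies). The point is its centre, 25 mm above its underside; z is up. At the start it stands on the table and one of the two small containers stands on its lid.
- small_round_center (a point): Small round food container, body diameter 46 mm. Aluminium with a white plastic lid that has a grey panel on top, closed, 50 mm tall in all (body 41 mm, then the lid 9 mm, which overhangs the body by 1 mm all round), loose, about 0.25 kg (varies). The point is its centre, 25 mm above its underside; z is up. At the start it stands on the lid of one of the two large containers (which one varies), its underside 50 mm above the table.
- small_square_center (a point): Small square food container, body 44 by 44 mm, sides along its x and y axes. Aluminium with a white plastic lid that has a grey panel on top, closed, 50 mm tall in all (body 41 mm, then the lid 9 mm, which overhangs the body by 1 mm all round), loose, about 0.25 kg (varies). The point is its centre, 25 mm above its underside; z is up. At the start it stands on the lid of one of the two large containers (which one varies), its underside 50 mm above the table.
- long_tray: Long rectangular shallow tray, inside 160 mm (its x axis) by 82 mm (y), for the long container. Black plastic, fixed to the table. Origin: centre of its underside, on the table; z up. Its floor is 3 mm above the table, its rim 8 mm above the table (5 mm above the floor) and 4 mm thick, so fingers that hold a container at half height pass just over the rim.
- big_round_tray: Larger round shallow tray, inside diameter 88 mm, for the large round container. Black plastic, fixed to the table. Origin: centre of its underside, on the table; z up. Its floor is 3 mm above the table, its rim 8 mm above the table (5 mm above the floor) and 4 mm thick, so fingers that hold a container at half height pass just over the rim.
- small_round_tray: Smaller round shallow tray, inside diameter 66 mm, for the small round container. Black plastic, fixed to the table. Origin: centre of its underside, on the table; z up. Its floor is 3 mm above the table, its rim 8 mm above the table (5 mm above the floor) and 4 mm thick, so fingers that hold a container at half height pass just over the rim.
- square_tray: Square shallow tray, inside 64 by 64 mm (sides along x and y), for the small square container. Black plastic, fixed to the table. Origin: centre of its underside, on the table; z up. Its floor is 3 mm above the table, its rim 8 mm above the table (5 mm above the floor) and 4 mm thick, so fingers that hold a container at half height pass just over the rim.
- cup: Bystander: open steel cup, 70 mm across the rim, 60 mm tall, beyond the trays in the middle. Origin: centre of its underside. Leave it alone.
- jar: Bystander: small jar with a dark lid, 54 mm across, 70 mm tall, standing between the two stacks. Origin: centre of its underside. Leave it alone.
Mind the look-alikes: they are no part of the job. What is shaped like the part that bears small_round_center but yellow is not meant.

How it is judged (in metres and radians):
At the end, for the whole second after the job is handed in: Each of the four containers stands upright (within 0.05 rad) and at rest on the floor of its matching tray (height within 2.5 mm), its centre within 15 mm of the tray's centre, released (horizontal distance between long_box_center and long_tray below 0.015 m and z of long_box_center in the frame of long_tray between 0.0255 and 0.0305 m and angle between each of long_box_center, big_round_center, small_round_center, small_square_center's own z axis and vertical below 0.05 rad and linear speed of each of long_box, big_round, small_round, small_square below 0.02 m/s and horizontal distance between big_round_center and big_round_tray below 0.015 m and z of big_round_center in the frame of big_round_tray between 0.0255 and 0.0305 m and horizontal distance between small_round_center and small_round_tray below 0.015 m and z of small_round_center in the frame of small_round_tray between 0.0255 and 0.0305 m and horizontal distance between small_square_center and square_tray below 0.015 m and z of small_square_center in the frame of square_tray between 0.0255 and 0.0305 m); the robot touches nothing.
It fails at once if a container is tipped more than about 35 degrees (angle between any of long_box_center, big_round_center, small_round_center, small_square_center's own z axis and vertical above 0.6 rad).
It fails at once if a container is dropped: it falls free of the fingers faster than 0.7 m/s (a fall of some 25 mm) ((linear speed of long_box above 0.7 m/s and contact force between the fingers and long_box below 0.05 N) or (linear speed of big_round above 0.7 m/s and contact force between the fingers and big_round below 0.05 N) or (linear speed of small_round above 0.7 m/s and contact force between the fingers and small_round below 0.05 N) or (linear speed of small_square above 0.7 m/s and contact force between the fingers and small_square below 0.05 N)).
It fails at once if the cup or the jar is shifted more than 20 mm or tipped (distance of any of cup, jar from where it was at the start of the episode above 0.02 m or angle between any of cup, jar's own z axis and vertical above 0.3 rad).
It also fails if it takes over 122 s, if anything falls off the work surface, if the arm or the gripper's body presses on something with over 40 N, if the wrist force passes 120 N, or if a joint passes its speed limit or range.

### The arm

A 6-joint arm with a two-finger parallel gripper is mounted at the origin on the work surface. World frame = base frame: x ahead of the robot, y to its left, z up, the work surface at z = 0. Lengths are in m, angles in degrees, forces in N, time in s.
With the tool pointing down it reaches from about 0.375 to 0.9 m from the base axis. Payload 3.1 kg.
Tool frame: the origin (TCP) lies on the centre line of the jaws, within the pads' length; the fingertips stand 14 mm ahead of it and the grasp point (between the pads) lies 5 mm behind it (bot.tips_ahead is the distance from the TCP to the fingertips, in m); z points along the fingers, y is the line along which they close (so a half turn about z gives the same grasp; the last joint's range is limited). The gripper opens to 87 mm and grips with 3 to 60 N. Pads are 19 mm wide; open, the fingers measure 117 mm over their backs; the gripper's body (75 mm by 190 mm) begins 51 mm behind the grasp point.
Start: joints at [-79.899, 30.224, 82.088, -0, 67.689, -10.227], TCP at [0.217, -0.586, 0.237] pointing down, gripper open.
Joint ranges: [-176.69, 176.69], [-43.24, 126.21], [12.49, 139.97], [-82, 262], [0, 151.66], [-163.58, 163.58]. Speed limits (degrees/s): [159.86, 159.86, 180, 180, 180, 180].

### API

Orientations are given as a 3x3 rotation matrix whose columns are the frame's x, y, z axes.
In Python, from rig import bot gives the robot as it stands.
- The arm moves only by the tool play_rows, never from a script. Its argument "moves" is a list that holds one entry, the list of rows, each a list of 6 numbers: the shift along the tool's x, y, z in mm, then the turn, a rotation vector about the tool's x, y, z in rad. A call has 1 to 5 rows; each row shifts and turns the commanded pose from where the row before left it, along the tool's axes as they then stand; what a row does not reach is not made up. A row lasts 1/10 s, in which the tool goes at most 50 mm and 8.59 degrees, less where a joint would pass 70% of its speed; a pose out of reach is approached as far as the arm can. A call with a gripper value outside its range is refused whole. "fingers" is the opening, from -1 (shut) to 1 (fully open), set as the call begins (left out, the last holds). The fingers move at their own pace and stop on an object; the grip force is fixed at half the most. Time passes only in rows, so rows that do not move let the fingers close. It gives the time, the measured TCP pose, the force, the opening and the grip force at its end, in the units of the state.
- bot.read_state(): the state, without advancing time (a new reading comes with each control period).
- bot.capture(name): name is "side" or "top"; returns a dict with "image" (480x640x3 uint8, blue, green, red), "fx", "fy", "cx", "cy" (pixels), "R" (3x3) and "t" (3): a world point X has camera coordinates R X + t. Camera axes: x right, y down, z forward; pixel columns grow to the right and rows downward; lengths in m; the calibration is good to about 2 mm. A picture is of the moment at which its call begins. There is no depth.
- bot.hand_in(): hands the job in; it is judged then, once.
Trained networks look in a picture, given as the dict that the camera call returned (one of the last four; its "shot" number tells which), for a name from the list of things; names that differ only in an ending like _2 or _b are one class to them, and where a whole thing is asked for, a point or a joint stands for the part that bears it (a point fixed in the world has none). Each returns a list of dicts, best first, with "confidence" (0 to 1); they miss things now and then, are a little off and sometimes report something else, mostly with a low value. They report only what shows in the picture. A call takes as long as a camera call. They do not tell look-alikes from the thing itself.
- bot.search_frame(picture, query): "centre" ([column, row] in pixels, amid what is visible of it).
- bot.silhouettes(picture, query): "pixels" (480x640 bool, what is visible of it) and "centre" ([column, row] in pixels, amid what is visible of it).
- bot.pinpoint(picture, query): "centre" ([column, row] in pixels: a listed point, or the origin of a listed thing).
The state is a dict: "time_s": time; "joint_positions": joint angles; "qvel": joint speeds; "tau": joint torques, N m; "position": TCP position; "tcp_rot": TCP orientation; "force": force on the tool from outside, world axes, zero at the start; "moment": the same for the moment, N m; "opening": opening from 0.0 (shut) to 1.0 (fully open); "grasp_force": force on a finger pad.
Only numpy, scipy, OpenCV 4.12 (cv2) and the standard library are available. Lean on these libraries where they do the work, as an engineer would, in place of code of your own. Each camera call takes 0.05 s, during which the arm holds its last target. There are 200 camera calls.

## Working session

There is one attempt and no reset: what is moved stays moved. The work goes in short steps, Python scripts to look and compute and a tool call to move; the robot and the scene stay as the last step left them, time stands still between calls to the robot, and variables do not carry over. Pictures are saved under pics/ and viewed, at most 14 in all, crops included, and the job is handed in when it is done.

Besides the shell and the picture viewer there is one more tool, called as name(argument=value, ...) on one line, values as JSON. play_rows: Moves the arm, as the interface text tells. Its arguments: {"type":"object","properties":{"moves":{"type":"array","items":{"type":"array","items":{"type":"array","items":{"type":"number"}}}},"fingers":{"type":"number"}},"required":["moves"]}

```bash
mkdir -p pics; ls
cat > h.py <<'E'
import numpy as np,cv2
from rig import bot
def back(p,px,z):
    d=np.array([(px[0]-p['cx'])/p['fx'],(px[1]-p['cy'])/p['fy'],1.])
    R=np.array(p['R']);t=np.array(p['t']);c=-R.T@t;d=R.T@d
    return c+d*(z-c[2])/d[2]
E
python3 - <<'E'
from h import *
s=bot.read_state();print(s['time_s'],s['position'],np.round(s['tcp_rot'],3).tolist(),s['opening'])
for n in('side','top'):
    p=bot.capture(n);cv2.imwrite(f'pics/{n}0.png',p['image']);R=np.array(p['R']);print(n,-R.T@np.array(p['t']))
    for q,z in dict(long_box_center=.025,big_round_center=.025,small_round_center=.075,small_square_center=.075,long_tray=0,big_round_tray=0,small_round_tray=0,square_tray=0,cup=0,jar=0).items():
        for r in bot.pinpoint(p,q)[:3]: print(n,q,np.round(r['centre'],1),round(r['confidence'],2),back(p,r['centre'],z).round(4))
E
```

```text
pics
0.0 [ 0.21704784 -0.58534806  0.23557095] [[0.938, 0.347, -0.0], [0.347, -0.938, 0.002], [0.0, -0.002, -1.0]] 0.99991865814736
side [0.21972918 0.6757328  0.81421239]
side long_box_center [400.  232.7] 0.73 [ 0.4107 -0.1858  0.025 ]
side long_box_center [254.  293.6] 0.53 [0.6325 0.1565 0.025 ]
side small_round_center [400. 215.] 0.97 [ 0.4205 -0.1932  0.075 ]
side small_round_center [352.5 220.8] 0.6 [ 0.5169 -0.1178  0.075 ]
side small_square_center [346.3 321.9] 0.98 [0.4053 0.1658 0.075 ]
side long_tray [389.4 180.5] 0.66 [ 0.5228 -0.4181  0.    ]
side big_round_tray [346.8 321.4] 0.71 [0.4237 0.1124 0.    ]
side big_round_tray [231.4 411.7] 0.68 [0.5296 0.3978 0.    ]
side small_round_tray [254.  294.2] 0.83 [0.6446 0.1416 0.    ]
side square_tray [314.1 220.2] 0.81 [ 0.6404 -0.1521 -0.    ]
side square_tray [398.  228.2] 0.49 [ 0.4274 -0.2274  0.    ]
side jar [353.9 281.5] 0.56 [ 4.563e-01 -4.000e-04  0.000e+00]
top [0.49809185 0.01331365 1.18973873]
top long_box_center [405.4 306. ] 0.82 [ 0.4169 -0.2045  0.025 ]
top big_round_center [248.7 313.9] 0.55 [0.4033 0.1757 0.025 ]
top small_round_center [408.6 307.8] 0.7 [ 0.4161 -0.2025  0.075 ]
top small_round_center [389.7 262.1] 0.65 [ 0.5228 -0.1612  0.075 ]
top long_tray [481.2 264.5] 0.74 [ 0.5152 -0.4007  0.    ]
top big_round_tray [158.5 268.6] 0.95 [0.5165 0.4032 0.    ]
top big_round_tray [407.4 309.1] 0.64 [ 0.4075 -0.214   0.    ]
top small_round_tray [266.7 215.7] 0.58 [0.6452 0.1326 0.    ]
top square_tray [379.1 218.5] 0.83 [ 0.634 -0.149  0.   ]
top cup [313.5 187.7] 0.65 [0.7143 0.0143 0.    ]
top jar [323.1 290.4] 0.9 [ 0.4566 -0.0059  0.    ]
```

View pics/top0.png

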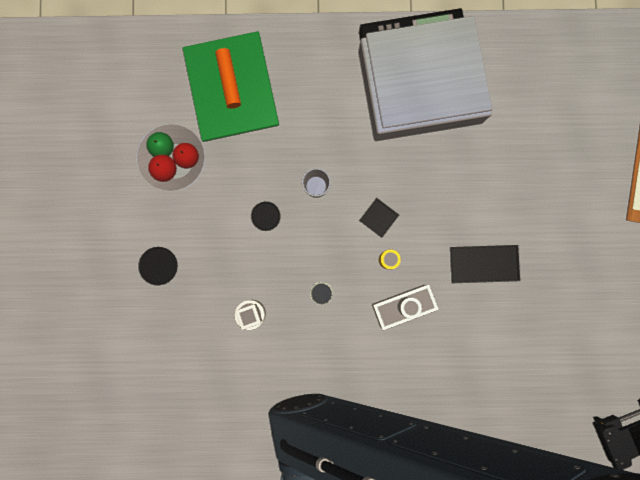

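View pics/side0.png

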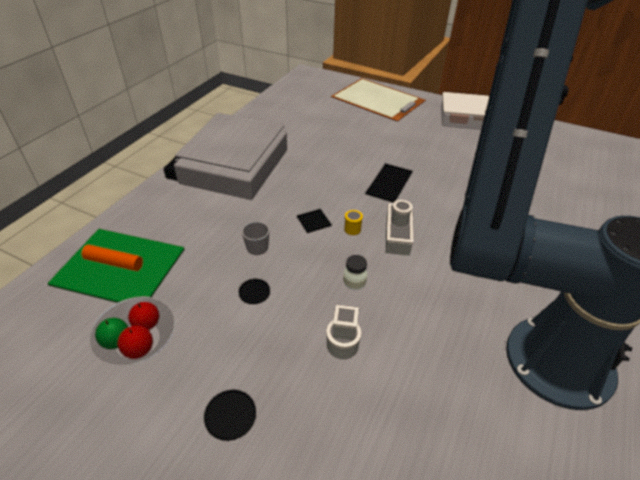

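The top view shows the small round on the long box at (410,308), and the square on the big round at (248,315). The trays are long (485,264), big round (158,266), small round (266,216) and square (379,218). The yellow decoy is at (390,260). Next I'll measure these by contours.

```bash
cat >> h.py <<'E'
def rects(p,mask,z,amin=60):
    "contours lifted to height z -> minAreaRect & enclosing circle in mm"
    out=[]
    cs,_=cv2.findContours(mask.astype(np.uint8),cv2.RETR_LIST,cv2.CHAIN_APPROX_NONE)
    for c in cs:
        if cv2.contourArea(c)<amin: continue
        w=np.array([back(p,q,z)[:2] for q in c[:,0,:].astype(float)])*1000
        w=w.astype(np.float32); (cx,cy),s,a=cv2.minAreaRect(w); m=cv2.moments(w[:,None,:])
        out.append((np.round(c[:,0].mean(0)),np.round([cx,cy]),np.round(s),round(a,1),'centroid',np.round([m['m10']/m['m00'],m['m01']/m['m00']],1)))
    return out
E
python3 - <<'E'
from h import *
p=bot.capture('top');im=p['image']
v=im.max(2);hsv=cv2.cvtColor(im,cv2.COLOR_BGR2HSV)
dark=(v<60); dark[370:]=0;dark[:190]=0;dark[:,540:]=0
print('trays');[print(*r) for r in rects(p,dark,.006)]
wh=(v>200)&(hsv[...,1]<45);wh[345:]=0;wh[:270]=0;wh[:,:200]=0;wh[:,500:]=0
for z in(.05,.1):
    print('white z',z);[print(*r) for r in rects(p,wh,z,40)]
a=cv2.resize(im[280:340,220:280],(390,390),interpolation=cv2.INTER_CUBIC);b=cv2.resize(im[278:338,370:445],(400,390-70+0),interpolation=cv2.INTER_CUBIC)
b=cv2.copyMakeBorder(b,0,70,0,0,cv2.BORDER_CONSTANT)
w=cv2.resize((wh*255).astype(np.uint8)[280:340,220:280],(0,0),fx=3,fy=3)
cv2.imwrite('pics/c.png',np.hstack([a,b]))
E
```

```text
trays
[158. 266.] [524. 404.] [92. 90.] 44.7 centroid [524.3 403.5]
[485. 263.] [ 518. -407.] [ 87. 167.] 0.9 centroid [ 517.8 -407.3]
[265. 216.] [645. 135.] [67. 68.] 89.2 centroid [644.7 135.2]
[379. 217.] [ 637. -147.] [68. 69.] 51.5 centroid [ 636.6 -147.6]
white z 0.05
[247. 317.] [399. 175.] [37. 37.] 18.2 centroid [399.  175.2]
[411. 308.] [ 414. -212.] [35. 37.] 43.7 centroid [ 414.7 -212.6]
[250. 312.] [404. 172.] [66. 68.] 89.6 centroid [400.6 174.4]
[406. 306.] [ 417. -200.] [ 54. 132.] 19.3 centroid [ 417.1 -196.5]
[406. 307.] [ 416. -200.] [ 63. 142.] 19.5 centroid [ 416.4 -200.2]
white z 0.1
[247. 317.] [404. 168.] [36. 36.] 18.2 centroid [403.3 168.1]
[411. 308.] [ 418. -203.] [33. 35.] 43.7 centroid [ 418.3 -202.7]
[250. 312.] [408. 165.] [64. 65.] 89.6 centroid [404.8 167.4]
[406. 306.] [ 420. -191.] [ 51. 126.] 19.3 centroid [ 420.7 -187.3]
[406. 307.] [ 420. -191.] [ 60. 136.] 19.5 centroid [ 420.  -190.9]
```

View pics/c.png

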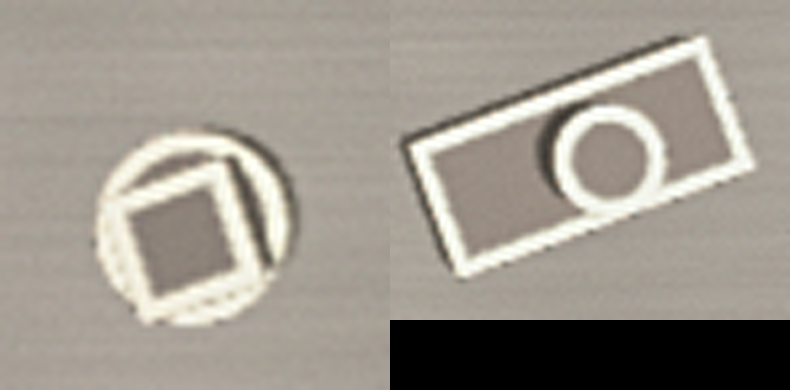

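The left crop shows the square on the big round, turned about 18°. The right one shows the small round on the long box, whose short axis lies at about 19.5°. I'll write a small row planner and set out.

```bash
cat > plan.py <<'E'
import sys
from h import *
# usage: plan.py  x,y,z(mm),psi(deg),nrows ...
s=bot.read_state();P=np.array(s['position'])*1000;R=np.array(s['tcp_rot']);psi=np.degrees(np.arctan2(R[1,0],R[0,0]))
print('t',round(s['time_s'],2),'at',P.round(1),'psi',round(psi,1),'tilt',R[:2,2].round(3),'op',round(s['opening'],3),'gf',round(s['grasp_force'],1),'F',np.round(s['force'],1))
rows=[]
for a in sys.argv[1:]:
    x,y,z,ps,n=map(float,a.split(','));T=np.array([x,y,z]);n=int(n)
    for k in range(n):
        d=(T-P)/(n-k);dp=np.radians((ps-psi)/(n-k));c,q=np.cos(np.radians(psi)),np.sin(np.radians(psi))
        X=np.array([c,q,0]);Y=np.array([q,-c,0]);Z=np.array([0,0,-1])
        t=np.array([round(d@X),round(d@Y),round(d@Z)]);w=round(-dp,2)
        rows.append([int(i) for i in t]+[0,0,float(w)])
        P=P+t[0]*X+t[1]*Y+t[2]*Z;psi-=np.degrees(w)
        if np.linalg.norm(t)>50 or abs(w)>.149: print('OVER')
for i in range(0,len(rows),5): print([rows[i:i+5]])
print('end',P.round(1),round(psi,1))
E
python3 plan.py 418,-203,170,109.5,12
```

```text
t 1.15 at [ 217.1 -586.1  236.5] psi 20.3 tilt [-0. -0.] op 1.002 gf 0.0 F [0.2 0.5 0.6]
[[[27, -24, 6, 0, 0, -0.13], [30, -20, 6, 0, 0, -0.13], [32, -16, 5, 0, 0, -0.13], [34, -12, 6, 0, 0, -0.13], [35, -8, 5, 0, 0, -0.13]]]
[[[36, -3, 6, 0, 0, -0.13], [36, 2, 5, 0, 0, -0.13], [36, 6, 6, 0, 0, -0.13], [34, 11, 5, 0, 0, -0.13], [33, 15, 6, 0, 0, -0.13]]]
[[[31, 19, 5, 0, 0, -0.13], [27, 23, 6, 0, 0, -0.13]]]
end [ 418.1 -203.2  169.5] 109.7
```

play_rows(moves=[[[27, -24, 6, 0, 0, -0.13], [30, -20, 6, 0, 0, -0.13], [32, -16, 5, 0, 0, -0.13], [34, -12, 6, 0, 0, -0.13], [35, -8, 5, 0, 0, -0.13]]], fingers=1)

```text
time_s: 1.65
position: [0.302, -0.4259, 0.2084]
tcp_rot: [[0.532, 0.847, 0.0], [0.847, -0.532, -0.0], [-0.0, 0.0, -1.0]]
force: [0.1, -0.8, -0.1]
opening: 1.003
grasp_force: 0.0
```

play_rows(moves=[[[36, -3, 6, 0, 0, -0.13], [36, 2, 5, 0, 0, -0.13], [36, 6, 6, 0, 0, -0.13], [34, 11, 5, 0, 0, -0.13], [33, 15, 6, 0, 0, -0.13]]])

```text
time_s: 2.15
position: [0.3859, -0.2661, 0.1807]
tcp_rot: [[-0.089, 0.996, 0.001], [0.996, 0.089, -0.001], [-0.001, 0.001, -1.0]]
force: [1.4, -0.2, -0.0]
opening: 0.998
grasp_force: 0.0
```

play_rows(moves=[[[31, 19, 5, 0, 0, -0.13], [27, 23, 6, 0, 0, -0.13], [0, 0, 0, 0, 0, 0], [0, 0, 0, 0, 0, 0]]])

```text
time_s: 2.55
position: [0.4185, -0.2029, 0.1696]
tcp_rot: [[-0.338, 0.941, 0.0], [0.941, 0.338, -0.001], [-0.001, -0.0, -1.0]]
force: [0.5, -0.3, 0.5]
opening: 1.001
grasp_force: 0.0
```

```bash
python3 plan.py 418,-203,72,109.5,5
python3 - <<'E'
from h import *
p=bot.capture('side');cv2.imwrite('pics/s1.png',cv2.resize(p['image'][100:330,280:560],(790,650-50)))
E
```

```text
t 2.55 at [ 418.5 -202.9  169.6] psi 109.8 tilt [ 0.    -0.001] op 1.001 gf 0.0 F [ 0.5 -0.3  0.5]
[[[0, 0, 20, 0, 0, 0.0], [0, 0, 19, 0, 0, 0.0], [0, 0, 20, 0, 0, 0.0], [0, 0, 19, 0, 0, 0.0], [0, -1, 20, 0, 0, 0.0]]]
end [ 417.6 -203.2   71.6] 109.8
```

View pics/s1.png

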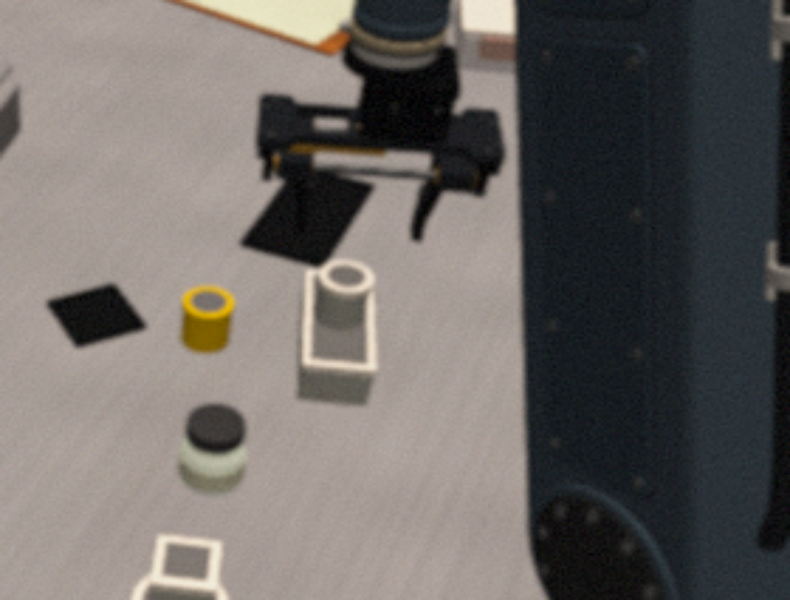

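The gripper straddles the small round container (crop 345,280), with a finger on each side. I'll descend and grip.

play_rows(moves=[[[0, 0, 20, 0, 0, 0], [0, 0, 20, 0, 0, 0], [0, 0, 20, 0, 0, 0], [0, 0, 20, 0, 0, 0], [0, 0, 18, 0, 0, 0]]])

```text
time_s: 3.1
position: [0.4181, -0.2053, 0.071]
tcp_rot: [[-0.334, 0.943, 0.001], [0.943, 0.334, -0.001], [-0.001, 0.001, -1.0]]
force: [-0.9, -0.5, -0.5]
opening: 1.007
grasp_force: 0.0
```

play_rows(moves=[[[0, 0, 0, 0, 0, 0], [0, 0, 0, 0, 0, 0], [0, 0, 0, 0, 0, 0], [0, 0, 0, 0, 0, 0], [0, 0, 0, 0, 0, 0]]], fingers=-1)

```text
time_s: 3.6
position: [0.4185, -0.2036, 0.0723]
tcp_rot: [[-0.337, 0.941, 0.001], [0.941, 0.337, -0.001], [-0.002, 0.001, -1.0]]
force: [-0.1, -0.2, 0.1]
opening: 0.633
grasp_force: 0.0
```

play_rows(moves=[[[0, 0, 0, 0, 0, 0], [0, 0, 0, 0, 0, 0], [0, 0, 0, 0, 0, 0], [0, 0, 0, 0, 0, 0], [0, 0, 0, 0, 0, 0]]])

```text
time_s: 4.1
position: [0.4189, -0.2036, 0.0722]
tcp_rot: [[-0.337, 0.941, 0.002], [0.941, 0.337, -0.001], [-0.002, 0.001, -1.0]]
force: [0.7, 1.2, 5.4]
opening: 0.536
grasp_force: 30.0
```

```bash
python3 plan.py 418,-203,150,109.5,5
python3 - <<'E'
from h import *
p=bot.capture('side');cv2.imwrite('pics/s2.png',cv2.resize(p['image'][100:330,280:560],(790,650-50)))
E
```

```text
t 4.1 at [ 418.9 -203.6   72.2] psi 109.7 tilt [ 0.002 -0.001] op 0.536 gf 30.0 F [0.7 1.2 5.4]
[[[0, 0, -16, 0, 0, 0.0], [0, 0, -15, 0, 0, 0.0], [0, 0, -16, 0, 0, 0.0], [0, 0, -15, 0, 0, 0.0], [1, -1, -16, 0, 0, 0.0]]]
end [ 417.6 -203.   150.2] 109.7
```

View pics/s2.png

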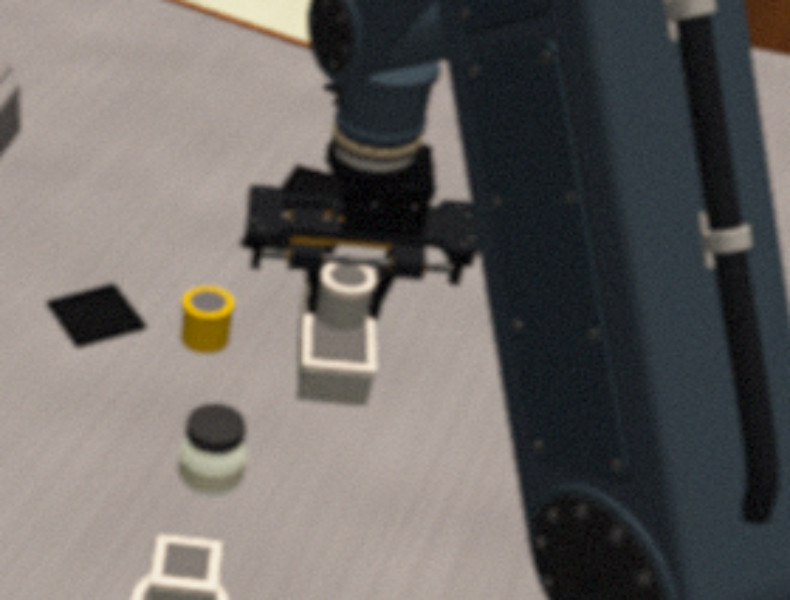

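The grip is at 46.6 mm and 30 N. Now I'll plan the lift, the carry and the lowering.

```bash
python3 plan.py 418,-203,150,109.7,5 645,135,150,109.7,13 645,135,145,109.7,2
```

```text
t 4.15 at [ 418.9 -203.6   72.2] psi 109.7 tilt [ 0.002 -0.001] op 0.542 gf 30.0 F [0.6 0.6 5.5]
[[[0, 0, -16, 0, 0, 0.0], [0, 0, -15, 0, 0, 0.0], [0, 0, -16, 0, 0, 0.0], [0, 0, -15, 0, 0, 0.0], [1, -1, -16, 0, 0, 0.0]]]
[[[19, 25, 0, 0, 0, 0.0], [19, 25, 0, 0, 0, 0.0], [18, 25, 0, 0, 0, 0.0], [19, 25, 0, 0, 0, 0.0], [18, 25, 0, 0, 0, 0.0]]]
[[[19, 25, 0, 0, 0, 0.0], [18, 25, 0, 0, 0, 0.0], [19, 26, 0, 0, 0, 0.0], [18, 25, 0, 0, 0, 0.0], [19, 26, 0, 0, 0, 0.0]]]
[[[18, 25, 0, 0, 0, 0.0], [19, 26, 0, 0, 0, 0.0], [18, 25, 0, 0, 0, 0.0], [0, 0, 3, 0, 0, 0.0], [0, 0, 2, 0, 0, 0.0]]]
end [645.1 134.5 145.2] 109.7
```

play_rows(moves=[[[0, 0, -8, 0, 0, 0], [0, 0, -16, 0, 0, 0], [0, 0, -18, 0, 0, 0], [0, 0, -20, 0, 0, 0], [0, 0, -16, 0, 0, 0]]])

```text
time_s: 4.65
position: [0.4174, -0.2027, 0.1503]
tcp_rot: [[-0.338, 0.941, -0.001], [0.941, 0.338, 0.001], [0.001, -0.001, -1.0]]
force: [0.0, -0.1, -2.6]
opening: 0.534
grasp_force: 30.0
```

play_rows(moves=[[[19, 25, 0, 0, 0, 0], [19, 25, 0, 0, 0, 0], [18, 25, 0, 0, 0, 0], [19, 25, 0, 0, 0, 0], [18, 25, 0, 0, 0, 0]]])

```text
time_s: 5.15
position: [0.5038, -0.072, 0.1493]
tcp_rot: [[-0.337, 0.941, -0.003], [0.941, 0.337, 0.001], [0.001, -0.002, -1.0]]
force: [0.2, -0.1, -2.2]
opening: 0.533
grasp_force: 30.0
```

play_rows(moves=[[[19, 25, 0, 0, 0, 0], [18, 25, 0, 0, 0, 0], [19, 26, 0, 0, 0, 0], [18, 25, 0, 0, 0, 0], [19, 26, 0, 0, 0, 0]]])

```text
time_s: 5.65
position: [0.5918, 0.058, 0.149]
tcp_rot: [[-0.338, 0.941, -0.003], [0.941, 0.338, -0.0], [0.001, -0.003, -1.0]]
force: [0.7, -0.1, -2.3]
opening: 0.537
grasp_force: 30.0
```

play_rows(moves=[[[18, 25, 0, 0, 0, 0], [19, 26, 0, 0, 0, 0], [18, 25, 0, 0, 0, 0], [0, 0, 0, 0, 0, 0], [0, 0, 0, 0, 0, 0]]])

```text
time_s: 6.15
position: [0.6443, 0.1347, 0.1485]
tcp_rot: [[-0.339, 0.941, -0.003], [0.941, 0.339, -0.001], [0.0, -0.003, -1.0]]
force: [-0.7, -0.5, -2.8]
opening: 0.537
grasp_force: 30.0
```

```bash
python3 plan.py 645,135,40,109.7,5 645,135,27,109.7,3
python3 - <<'E'
from h import *
p=bot.capture('side');cv2.imwrite('pics/s3.png',cv2.resize(p['image'][130:360,160:440],(790,600)))
E
```

```text
t 6.15 at [644.3 134.7 148.5] psi 109.8 tilt [-0.003 -0.001] op 0.537 gf 30.0 F [-0.7 -0.5 -2.8]
[[[0, 0, 22, 0, 0, 0.0], [0, 0, 22, 0, 0, 0.0], [0, 0, 22, 0, 0, 0.0], [0, 0, 21, 0, 0, 0.0], [0, 1, 22, 0, 0, 0.0]]]
[[[0, 0, 4, 0, 0, 0.0], [0, 0, 4, 0, 0, 0.0], [0, 0, 5, 0, 0, 0.0]]]
end [645.2 135.   26.5] 109.8
```

View pics/s3.png

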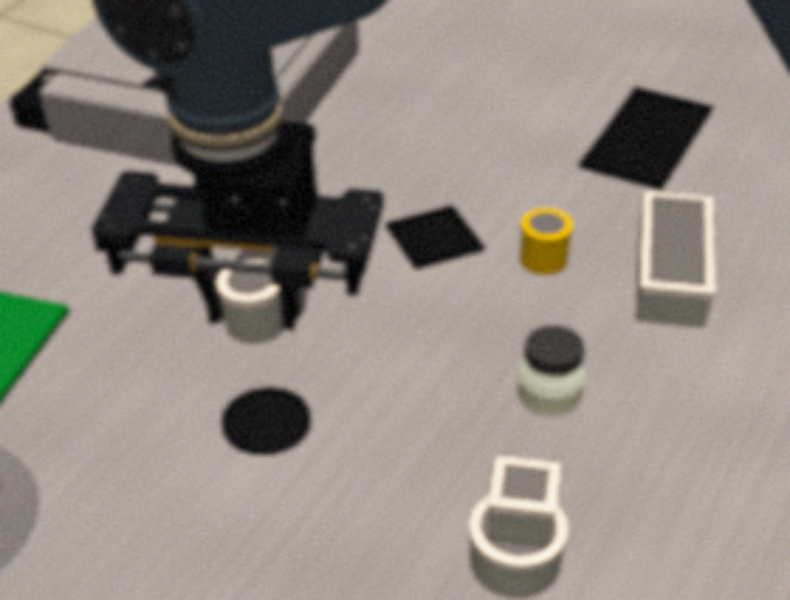

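The small round container is held upright at crop (252,300), above its tray at (265,420). Now I'll lower it.

play_rows(moves=[[[0, 0, 15, 0, 0, 0], [0, 0, 24, 0, 0, 0], [0, 0, 24, 0, 0, 0], [0, 0, 24, 0, 0, 0], [0, 0, 17, 0, 0, 0]]])

```text
time_s: 6.7
position: [0.6436, 0.133, 0.0428]
tcp_rot: [[-0.336, 0.942, -0.004], [0.942, 0.336, -0.0], [0.001, -0.004, -1.0]]
force: [-0.2, 0.4, -3.1]
opening: 0.538
grasp_force: 30.0
```

play_rows(moves=[[[0, 0, 6, 0, 0, 0], [0, 0, 5, 0, 0, 0], [0, 0, 4, 0, 0, 0], [0, 0, 2, 0, 0, 0], [0, 0, 0, 0, 0, 0]]])

```text
time_s: 7.2
position: [0.646, 0.1343, 0.029]
tcp_rot: [[-0.337, 0.941, 0.001], [0.941, 0.337, 0.0], [-0.0, 0.001, -1.0]]
force: [0.1, -0.8, -3.2]
opening: 0.535
grasp_force: 30.0
```

```bash
python3 plan.py
```

```text
t 7.2 at [646.  134.3  29. ] psi 109.7 tilt [0.001 0.   ] op 0.535 gf 30.0 F [ 0.1 -0.8 -3.2]
end [646.  134.3  29. ] 109.7
```

play_rows(moves=[[[0, 0, 2, 0, 0, 0], [0, 0, 1, 0, 0, 0], [0, 0, 0, 0, 0, 0], [0, 0, 0, 0, 0, 0]]])

```text
time_s: 7.6
position: [0.6457, 0.1343, 0.0257]
tcp_rot: [[-0.337, 0.941, 0.0], [0.941, 0.337, 0.0], [-0.0, 0.0, -1.0]]
force: [-0.2, -0.0, -2.3]
opening: 0.536
grasp_force: 30.0
```

play_rows(moves=[[[0, 0, 1, 0, 0, 0], [0, 0, 0, 0, 0, 0], [0, 0, 0, 0, 0, 0]]])

```text
time_s: 7.9
position: [0.6458, 0.1344, 0.0253]
tcp_rot: [[-0.337, 0.941, 0.001], [0.941, 0.337, 0.0], [-0.0, 0.001, -1.0]]
force: [-2.3, -0.4, 3.6]
opening: 0.535
grasp_force: 30.0
```

Contact. Now I'll release, rise, and plan the move to the square.

play_rows(moves=[[[0, 0, 0, 0, 0, 0], [0, 0, 0, 0, 0, 0], [0, 0, 0, 0, 0, 0], [0, 0, 0, 0, 0, 0], [0, 0, 0, 0, 0, 0]]], fingers=1)

```text
time_s: 8.4
position: [0.6457, 0.1342, 0.0244]
tcp_rot: [[-0.337, 0.941, 0.0], [0.941, 0.337, 0.0], [-0.0, 0.0, -1.0]]
force: [-0.4, 0.7, 0.2]
opening: 0.907
grasp_force: 0.0
```

play_rows(moves=[[[0, 0, 0, 0, 0, 0], [0, 0, 0, 0, 0, 0], [0, 0, -10, 0, 0, 0], [0, 0, -40, 0, 0, 0], [0, 0, -50, 0, 0, 0]]])

```text
time_s: 8.9
position: [0.6438, 0.1341, 0.1237]
tcp_rot: [[-0.337, 0.941, -0.006], [0.941, 0.337, -0.0], [0.002, -0.005, -1.0]]
force: [0.1, 0.3, -0.2]
opening: 1.0
grasp_force: 0.0
```

play_rows(moves=[[[0, 0, -45, 0, 0, 0], [0, 0, 0, 0, 0, 0]]])

```text
time_s: 9.1
position: [0.6507, 0.1347, 0.1783]
tcp_rot: [[-0.337, 0.941, 0.016], [0.941, 0.337, 0.001], [-0.005, 0.016, -1.0]]
force: [1.2, -0.5, 0.1]
opening: 1.003
grasp_force: 0.0
```

```bash
python3 plan.py 403.5,168,165,108.2,8
```

```text
t 9.1 at [650.7 134.7 178.3] psi 109.7 tilt [0.016 0.001] op 1.003 gf 0.0 F [ 1.2 -0.5  0.1]
[[[14, -28, 2, 0, 0, 0.0], [14, -28, 2, 0, 0, 0.0], [14, -28, 2, 0, 0, 0.0], [15, -27, 1, 0, 0, 0.01], [14, -28, 2, 0, 0, 0.0]]]
[[[14, -28, 1, 0, 0, 0.01], [14, -28, 2, 0, 0, 0.0], [14, -27, 1, 0, 0, 0.01]]]
end [403.9 168.  165.3] 108.0
```

play_rows(moves=[[[14, -28, 2, 0, 0, 0], [14, -28, 1, 0, 0, 0], [14, -28, 1, 0, 0, 0], [15, -27, 1, 0, 0, 0.01], [14, -28, 0, 0, 0, 0]]])

```text
time_s: 9.6
position: [0.4894, 0.1547, 0.1646]
tcp_rot: [[-0.328, 0.945, -0.0], [0.945, 0.328, 0.0], [0.0, 0.0, -1.0]]
force: [0.1, 0.1, 0.0]
opening: 1.002
grasp_force: 0.0
```

play_rows(moves=[[[14, -28, 0, 0, 0, 0.01], [14, -28, 0, 0, 0, 0], [14, -22, 0, 0, 0, 0.01], [0, 0, 0, 0, 0, 0], [0, 0, 0, 0, 0, 0]]])

```text
time_s: 10.1
position: [0.404, 0.1694, 0.165]
tcp_rot: [[-0.31, 0.951, 0.002], [0.951, 0.31, 0.0], [-0.0, 0.002, -1.0]]
force: [0.7, -0.3, -0.1]
opening: 1.001
grasp_force: 0.0
```

```bash
python3 plan.py 403.5,168,72,108.2,5
python3 - <<'E'
from h import *
p=bot.capture('top');im=p['image'];v=im.max(2);hsv=cv2.cvtColor(im,cv2.COLOR_BGR2HSV)
wh=(v>190)&(hsv[...,1]<45);wh[345:]=0;wh[:190]=0;wh[:,:220]=0;wh[:,500:]=0
print('white');[print(*r) for r in rects(p,wh,.05,40)]
cv2.imwrite('pics/t2.png',cv2.resize(im[180:350,130:500],(790,363)))
E
```

```text
t 10.1 at [404.  169.4 165. ] psi 108.0 tilt [0.002 0.   ] op 1.001 gf 0.0 F [ 0.7 -0.3 -0.1]
[[[0, 0, 19, 0, 0, -0.0], [0, 0, 18, 0, 0, -0.0], [0, 0, 19, 0, 0, -0.0], [-1, 0, 18, 0, 0, -0.0], [0, -1, 19, 0, 0, -0.0]]]
end [403.3 168.2  72. ] 108.0
white
[256. 311.] [410. 153.] [68. 30.] 18.2 centroid [408.4 153.8]
[405. 307.] [ 416. -200.] [ 53. 130.] 19.5 centroid [ 416.4 -200. ]
[406. 307.] [ 417. -201.] [ 63. 143.] 19.4 centroid [ 416.5 -200.7]
[263. 214.] [644. 136.] [34. 32.] 44.2 centroid [643.4 135.5]
[263. 214.] [643. 135.] [46. 44.] 89.2 centroid [643.1 135.4]
```

View pics/t2.png

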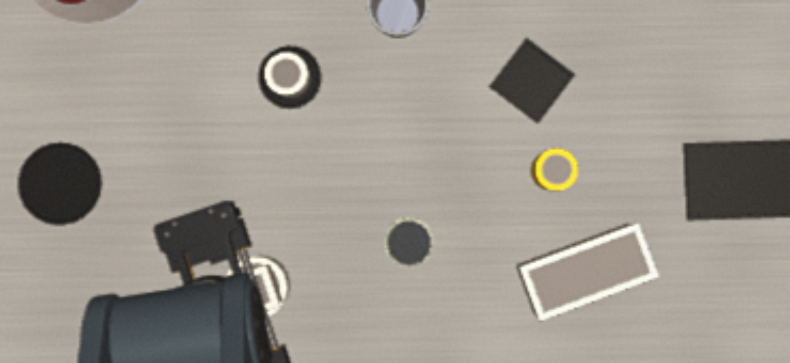

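The small round is in its tray: it measures (643,135) and the tray is at (645,135). Now I'll grip the square.

play_rows(moves=[[[0, 0, 20, 0, 0, 0], [0, 0, 20, 0, 0, 0], [-1, -1, 20, 0, 0, 0], [0, 0, 20, 0, 0, 0], [0, 0, 13, 0, 0, 0]]])

```text
time_s: 10.65
position: [0.4048, 0.1677, 0.0702]
tcp_rot: [[-0.308, 0.951, 0.001], [0.951, 0.308, 0.0], [-0.0, 0.001, -1.0]]
force: [0.1, -0.0, 0.6]
opening: 1.002
grasp_force: 0.0
```

play_rows(moves=[[[0, 0, 0, 0, 0, 0], [0, 0, 0, 0, 0, 0], [0, 0, 0, 0, 0, 0], [0, 0, 0, 0, 0, 0], [0, 0, 0, 0, 0, 0]]], fingers=-1)

```text
time_s: 11.15
position: [0.4034, 0.168, 0.0722]
tcp_rot: [[-0.309, 0.951, 0.002], [0.951, 0.309, 0.0], [-0.0, 0.002, -1.0]]
force: [0.5, 0.6, 0.2]
opening: 0.629
grasp_force: 0.0
```

play_rows(moves=[[[0, 0, 0, 0, 0, 0], [0, 0, 0, 0, 0, 0], [0, 0, 0, 0, 0, 0], [0, 0, 0, 0, 0, 0], [0, 0, 0, 0, 0, 0]]])

```text
time_s: 11.65
position: [0.4038, 0.1681, 0.072]
tcp_rot: [[-0.309, 0.951, 0.002], [0.951, 0.309, 0.0], [-0.0, 0.002, -1.0]]
force: [1.2, 0.5, 5.8]
opening: 0.519
grasp_force: 30.0
```

```bash
python3 plan.py 403.5,168,155,108.2,5 637,-147.3,155,141.5,14
```

```text
t 11.65 at [403.8 168.1  72. ] psi 108.0 tilt [0.002 0.   ] op 0.519 gf 30.0 F [1.2 0.5 5.8]
[[[0, 0, -17, 0, 0, -0.0], [0, 0, -16, 0, 0, -0.0], [0, 0, -17, 0, 0, -0.0], [0, 0, -16, 0, 0, -0.0], [0, 0, -17, 0, 0, -0.0]]]
[[[-27, 9, 0, 0, 0, -0.04], [-27, 8, 0, 0, 0, -0.04], [-27, 7, 0, 0, 0, -0.04], [-27, 6, 0, 0, 0, -0.04], [-28, 4, 0, 0, 0, -0.04]]]
[[[-28, 3, 0, 0, 0, -0.04], [-28, 2, 0, 0, 0, -0.04], [-28, 1, 0, 0, 0, -0.04], [-28, 0, 0, 0, 0, -0.04], [-28, -1, 0, 0, 0, -0.04]]]
[[[-28, -2, 0, 0, 0, -0.05], [-28, -3, 0, 0, 0, -0.04], [-27, -5, 0, 0, 0, -0.05], [-27, -6, 0, 0, 0, -0.04]]]
end [ 636.5 -147.4  155. ] 141.2
```

play_rows(moves=[[[0, 0, -8, 0, 0, 0], [0, 0, -17, 0, 0, 0], [0, 0, -20, 0, 0, 0], [0, 0, -21, 0, 0, 0], [0, 0, -17, 0, 0, 0]]])

```text
time_s: 12.15
position: [0.4016, 0.1678, 0.1553]
tcp_rot: [[-0.309, 0.951, -0.002], [0.951, 0.309, -0.0], [0.0, -0.002, -1.0]]
force: [0.3, 0.2, -1.5]
opening: 0.522
grasp_force: 30.0
```

play_rows(moves=[[[-27, 9, 0, 0, 0, -0.04], [-27, 8, 0, 0, 0, -0.04], [-27, 7, 0, 0, 0, -0.04], [-27, 6, 0, 0, 0, -0.04], [-28, 4, 0, 0, 0, -0.04]]])

```text
time_s: 12.65
position: [0.4856, 0.0545, 0.1542]
tcp_rot: [[-0.493, 0.87, -0.003], [0.87, 0.493, 0.0], [0.002, -0.003, -1.0]]
force: [-0.7, 0.4, -0.9]
opening: 0.522
grasp_force: 30.0
```

play_rows(moves=[[[-28, 3, 0, 0, 0, -0.04], [-28, 2, 0, 0, 0, -0.04], [-28, 1, 0, 0, 0, -0.04], [-28, 0, 0, 0, 0, -0.04], [-28, -1, 0, 0, 0, -0.04]]])

```text
time_s: 13.15
position: [0.5681, -0.0586, 0.1539]
tcp_rot: [[-0.656, 0.755, -0.004], [0.755, 0.656, 0.001], [0.003, -0.002, -1.0]]
force: [0.4, 0.1, -1.4]
opening: 0.519
grasp_force: 30.0
```

play_rows(moves=[[[-28, -2, 0, 0, 0, -0.05], [-28, -3, 0, 0, 0, -0.04], [-27, -5, 0, 0, 0, -0.05], [-27, -6, 0, 0, 0, -0.04], [0, 0, 0, 0, 0, 0]]])

```text
time_s: 13.65
position: [0.637, -0.1507, 0.154]
tcp_rot: [[-0.778, 0.628, 0.001], [0.628, 0.778, -0.002], [-0.002, -0.001, -1.0]]
force: [0.3, 0.8, -2.3]
opening: 0.52
grasp_force: 30.0
```

play_rows(moves=[[[0, 0, 0, 0, 0, 0], [0, 0, 0, 0, 0, 0]]])

```text
time_s: 13.85
position: [0.6339, -0.1462, 0.1537]
tcp_rot: [[-0.78, 0.626, -0.004], [0.626, 0.78, 0.002], [0.004, -0.001, -1.0]]
force: [0.3, 0.5, -2.7]
opening: 0.522
grasp_force: 30.0
```

```bash
python3 plan.py 637,-147.3,28,141.5,8
```

```text
t 13.85 at [ 633.9 -146.2  153.7] psi 141.2 tilt [-0.004  0.002] op 0.522 gf 30.0 F [ 0.3  0.5 -2.7]
[[[0, 0, 16, 0, 0, -0.0], [0, 0, 16, 0, 0, -0.0], [-1, 0, 16, 0, 0, -0.0], [0, 0, 16, 0, 0, -0.0], [-1, 0, 15, 0, 0, -0.0]]]
[[[0, 0, 16, 0, 0, -0.0], [-1, 1, 15, 0, 0, -0.0], [0, 0, 16, 0, 0, -0.0]]]
end [ 636.8 -147.3   27.7] 141.2
```

play_rows(moves=[[[0, 0, 15, 0, 0, 0], [0, 0, 24, 0, 0, 0], [-1, 1, 24, 0, 0, 0], [0, 0, 24, 0, 0, 0], [0, 0, 17, 0, 0, 0]]])

```text
time_s: 14.35
position: [0.6352, -0.1459, 0.0479]
tcp_rot: [[-0.78, 0.626, -0.004], [0.626, 0.78, 0.002], [0.004, -0.001, -1.0]]
force: [0.0, 0.4, -1.6]
opening: 0.528
grasp_force: 30.0
```

play_rows(moves=[[[0, 0, 10, 0, 0, 0], [0, 0, 7, 0, 0, 0], [0, 0, 4, 0, 0, 0], [0, 0, 0, 0, 0, 0], [0, 0, 0, 0, 0, 0]]])

```text
time_s: 14.85
position: [0.6376, -0.1476, 0.0303]
tcp_rot: [[-0.78, 0.626, 0.001], [0.626, 0.78, -0.001], [-0.002, 0.0, -1.0]]
force: [0.4, -0.6, -1.6]
opening: 0.522
grasp_force: 30.0
```

```bash
python3 plan.py 637,-147.3,25.2,141.5,3
```

```text
t 14.85 at [ 637.6 -147.6   30.3] psi 141.2 tilt [ 0.001 -0.001] op 0.522 gf 30.0 F [ 0.4 -0.6 -1.6]
[[[0, 0, 2, 0, 0, -0.0], [0, 0, 2, 0, 0, -0.0], [1, 0, 1, 0, 0, -0.0]]]
end [ 636.8 -147.    25.3] 141.2
```

play_rows(moves=[[[0, 0, 2, 0, 0, 0], [0, 0, 2, 0, 0, 0], [0, 0, 0, 0, 0, 0], [0, 0, 0, 0, 0, 0]]])

```text
time_s: 15.25
position: [0.637, -0.1474, 0.0256]
tcp_rot: [[-0.78, 0.626, 0.0], [0.626, 0.78, 0.0], [-0.0, 0.0, -1.0]]
force: [-0.9, 0.4, -2.0]
opening: 0.522
grasp_force: 30.0
```

play_rows(moves=[[[0, 0, 1, 0, 0, 0], [0, 0, 0, 0, 0, 0], [0, 0, 0, 0, 0, 0]]])

```text
time_s: 15.55
position: [0.6372, -0.1474, 0.0251]
tcp_rot: [[-0.78, 0.626, 0.0], [0.626, 0.78, -0.0], [-0.0, 0.0, -1.0]]
force: [-0.8, 0.4, 2.6]
opening: 0.518
grasp_force: 30.0
```

play_rows(moves=[[[0, 0, 0, 0, 0, 0], [0, 0, 0, 0, 0, 0], [0, 0, 0, 0, 0, 0], [0, 0, 0, 0, 0, 0], [0, 0, 0, 0, 0, 0]]], fingers=1)

```text
time_s: 16.05
position: [0.637, -0.1474, 0.0244]
tcp_rot: [[-0.78, 0.626, 0.0], [0.626, 0.78, 0.0], [0.0, 0.0, -1.0]]
force: [0.3, -0.0, -0.4]
opening: 0.893
grasp_force: 0.0
```

play_rows(moves=[[[0, 0, 0, 0, 0, 0], [0, 0, 0, 0, 0, 0], [0, 0, -10, 0, 0, 0], [0, 0, -35, 0, 0, 0], [0, 0, -40, 0, 0, 0]]])

```text
time_s: 16.55
position: [0.6359, -0.1469, 0.1095]
tcp_rot: [[-0.78, 0.626, -0.003], [0.626, 0.78, 0.001], [0.004, -0.001, -1.0]]
force: [0.0, -0.8, 0.6]
opening: 1.0
grasp_force: 0.0
```

play_rows(moves=[[[0, 0, -30, 0, 0, 0], [0, 0, -10, 0, 0, 0], [0, 0, 0, 0, 0, 0], [0, 0, 0, 0, 0, 0]]])

```text
time_s: 16.95
position: [0.6361, -0.147, 0.1486]
tcp_rot: [[-0.78, 0.626, -0.002], [0.626, 0.78, 0.001], [0.002, -0.001, -1.0]]
force: [0.1, 0.5, -0.7]
opening: 1.001
grasp_force: 0.0
```

```bash
python3 plan.py 416.5,-200.7,120,109.4,8
python3 - <<'E'
from h import *
p=bot.capture('top');im=p['image'];v=im.max(2);hsv=cv2.cvtColor(im,cv2.COLOR_BGR2HSV)
wh=(v>190)&(hsv[...,1]<45);wh[345:]=0;wh[:190]=0;wh[:,:220]=0;wh[:,500:]=0
[print(*r) for r in rects(p,wh,.05,40)]
E
```

```text
t 16.95 at [ 636.1 -147.   148.6] psi 141.2 tilt [-0.002  0.001] op 1.001 gf 0.0 F [ 0.1  0.5 -0.7]
[[[17, -22, 4, 0, 0, 0.07], [16, -24, 4, 0, 0, 0.07], [14, -25, 3, 0, 0, 0.07], [12, -25, 4, 0, 0, 0.07], [10, -26, 3, 0, 0, 0.07]]]
[[[9, -27, 4, 0, 0, 0.07], [6, -28, 3, 0, 0, 0.07], [5, -28, 4, 0, 0, 0.07]]]
end [ 416.1 -200.6  119.6] 109.1
[321. 294.] [451.   0.] [52. 52.] 44.1 centroid [ 4.511e+02 -1.000e-01]
[264. 214.] [643. 135.] [33. 32.] 44.2 centroid [643.5 135.1]
[264. 214.] [643. 135.] [46. 44.] 89.2 centroid [643.3 135.1]
[265. 216.] [639. 131.] [75. 76.] 44.4 centroid [639.2 131. ]
[317. 196.] [686.   6.] [13. 44.] 6.4 centroid [685.5   5.8]
[467. 271.] [ 511. -340.] [171. 371.] 87.8 centroid [ 491.2 -352. ]
[285. 251.] [533.  66.] [352. 334.] 89.2 centroid [559.8  77.4]
```

play_rows(moves=[[[17, -22, 4, 0, 0, 0.07], [16, -24, 4, 0, 0, 0.07], [14, -25, 3, 0, 0, 0.07], [12, -25, 4, 0, 0, 0.07], [10, -26, 3, 0, 0, 0.07]]])

```text
time_s: 17.5
position: [0.4979, -0.1802, 0.1295]
tcp_rot: [[-0.515, 0.857, -0.004], [0.857, 0.515, 0.002], [0.004, -0.002, -1.0]]
force: [-0.7, -0.6, 0.3]
opening: 0.997
grasp_force: 0.0
```

play_rows(moves=[[[9, -27, 4, 0, 0, 0.07], [6, -28, 3, 0, 0, 0.07], [5, -28, 4, 0, 0, 0.07], [0, 0, 0, 0, 0, 0], [0, 0, 0, 0, 0, 0]]])

```text
time_s: 18.0
position: [0.4165, -0.2008, 0.1195]
tcp_rot: [[-0.327, 0.945, -0.002], [0.945, 0.327, 0.002], [0.002, -0.001, -1.0]]
force: [1.0, -0.8, -0.1]
opening: 1.003
grasp_force: 0.0
```

```bash
python3 plan.py 416.5,-200.7,22,109.4,5
python3 - <<'E'
from h import *
p=bot.capture('top');im=p['image'];v=im.max(2);hsv=cv2.cvtColor(im,cv2.COLOR_BGR2HSV)
wh=(v>205)&(hsv[...,1]<45);wh[345:]=0;wh[:190]=0;wh[:,:220]=0;wh[:,500:]=0
[print(*r) for r in rects(p,wh,.05,40)]
E
```

```text
t 18.0 at [ 416.5 -200.8  119.5] psi 109.1 tilt [-0.002  0.002] op 1.003 gf 0.0 F [ 1.  -0.8 -0.1]
[[[0, 0, 20, 0, 0, -0.0], [0, 0, 19, 0, 0, -0.0], [0, 0, 20, 0, 0, -0.0], [0, 0, 19, 0, 0, -0.0], [0, 0, 20, 0, 0, -0.01]]]
end [ 416.5 -200.8   21.5] 109.7
[249. 315.] [404. 172.] [55. 58.] 44.3 centroid [403.7 171.6]
[249. 315.] [404. 173.] [69. 68.] 89.2 centroid [403.6 171.7]
[386. 314.] [ 402. -159.] [63. 55.] 19.0 centroid [ 398.9 -151.5]
[263. 214.] [643. 135.] [36. 34.] 89.2 centroid [643.3 135.6]
[381. 215.] [ 637. -148.] [34. 34.] 52.0 centroid [ 636.6 -147.6]
[263. 214.] [643. 135.] [46. 44.] 89.2 centroid [643.1 135.4]
[381. 215.] [ 636. -147.] [45. 46.] 52.1 centroid [ 636.4 -147.5]
```

The square is in place at (636,-147). The big round is at (404,172). Now for the long box.

play_rows(moves=[[[0, 0, 20, 0, 0, 0], [0, 0, 20, 0, 0, 0], [0, 0, 20, 0, 0, 0], [0, 0, 20, 0, 0, 0], [0, 0, 17, 0, 0, 0]]])

```text
time_s: 18.55
position: [0.4185, -0.201, 0.0222]
tcp_rot: [[-0.33, 0.944, 0.001], [0.944, 0.33, -0.001], [-0.001, 0.001, -1.0]]
force: [0.2, 0.7, -0.2]
opening: 0.999
grasp_force: 0.0
```

play_rows(moves=[[[0, 0, 0, 0, 0, 0], [0, 0, 0, 0, 0, 0], [0, 0, 0, 0, 0, 0], [0, 0, 0, 0, 0, 0], [0, 0, 0, 0, 0, 0]]], fingers=-1)

```text
time_s: 19.05
position: [0.418, -0.2014, 0.0243]
tcp_rot: [[-0.328, 0.945, 0.002], [0.945, 0.328, -0.002], [-0.002, 0.002, -1.0]]
force: [1.9, 2.0, 1.1]
opening: 0.722
grasp_force: 30.0
```

play_rows(moves=[[[0, 0, 0, 0, 0, 0], [0, 0, 0, 0, 0, 0], [0, 0, 0, 0, 0, 0]]])

```text
time_s: 19.35
position: [0.418, -0.2014, 0.0243]
tcp_rot: [[-0.328, 0.945, 0.002], [0.945, 0.328, -0.001], [-0.002, 0.002, -1.0]]
force: [3.4, 1.8, 6.9]
opening: 0.727
grasp_force: 30.0
```

```bash
python3 plan.py 416.5,-200.7,100,109.4,5 518,-407.2,100,90.9,10
```

```text
t 19.35 at [ 418.  -201.4   24.3] psi 109.1 tilt [ 0.002 -0.001] op 0.727 gf 30.0 F [3.4 1.8 6.9]
[[[0, 0, -15, 0, 0, -0.0], [0, 0, -15, 0, 0, -0.0], [0, 0, -15, 0, 0, -0.0], [1, -1, -15, 0, 0, -0.0], [0, 0, -16, 0, 0, -0.0]]]
[[[-23, 3, 0, 0, 0, 0.03], [-23, 3, 0, 0, 0, 0.03], [-23, 4, 0, 0, 0, 0.03], [-22, 5, 0, 0, 0, 0.03], [-22, 6, 0, 0, 0, 0.03]]]
[[[-22, 6, 0, 0, 0, 0.03], [-22, 7, 0, 0, 0, 0.03], [-22, 7, 0, 0, 0, 0.04], [-21, 9, 0, 0, 0, 0.03], [-21, 9, 0, 0, 0, 0.04]]]
end [ 518.3 -406.8  100.3] 90.8
```

play_rows(moves=[[[0, 0, -7, 0, 0, 0], [0, 0, -16, 0, 0, 0], [0, 0, -19, 0, 0, 0], [1, -1, -19, 0, 0, 0], [0, 0, -15, 0, 0, 0]]])

```text
time_s: 19.85
position: [0.4145, -0.1997, 0.1002]
tcp_rot: [[-0.328, 0.945, -0.002], [0.945, 0.328, 0.001], [0.002, -0.002, -1.0]]
force: [0.3, 0.3, -4.1]
opening: 0.726
grasp_force: 30.0
```

play_rows(moves=[[[-23, 3, 0, 0, 0, 0.03], [-23, 3, 0, 0, 0, 0.03], [-23, 4, 0, 0, 0, 0.03], [-22, 5, 0, 0, 0, 0.03], [-22, 6, 0, 0, 0, 0.03]]])

```text
time_s: 20.35
position: [0.4655, -0.3035, 0.099]
tcp_rot: [[-0.182, 0.983, -0.003], [0.983, 0.182, 0.002], [0.003, -0.003, -1.0]]
force: [0.4, 0.4, -4.2]
opening: 0.726
grasp_force: 30.0
```

play_rows(moves=[[[-22, 6, 0, 0, 0, 0.03], [-22, 7, 0, 0, 0, 0.03], [-22, 7, 0, 0, 0, 0.04], [-21, 9, 0, 0, 0, 0.03], [-21, 9, 0, 0, 0, 0.04]]])

```text
time_s: 20.85
position: [0.5161, -0.406, 0.0984]
tcp_rot: [[-0.012, 1.0, -0.003], [1.0, 0.012, 0.003], [0.003, -0.003, -1.0]]
force: [-0.4, 0.2, -3.3]
opening: 0.724
grasp_force: 30.0
```

play_rows(moves=[[[0, 0, 0, 0, 0, 0], [0, 0, 0, 0, 0, 0], [0, 0, 0, 0, 0, 0]]])

```text
time_s: 21.15
position: [0.5159, -0.4046, 0.0986]
tcp_rot: [[-0.014, 1.0, -0.003], [1.0, 0.014, 0.003], [0.003, -0.003, -1.0]]
force: [-0.0, 0.3, -4.2]
opening: 0.726
grasp_force: 30.0
```

```bash
python3 plan.py 518,-407.2,31,90.9,6
```

```text
t 21.15 at [ 515.9 -404.6   98.6] psi 90.8 tilt [-0.003  0.003] op 0.726 gf 30.0 F [-0.   0.3 -4.2]
[[[0, 0, 11, 0, 0, -0.0], [-1, 0, 11, 0, 0, -0.0], [0, 1, 11, 0, 0, -0.0], [-1, 0, 12, 0, 0, -0.0], [0, 1, 11, 0, 0, -0.0]]]
[[[-1, 0, 12, 0, 0, -0.0]]]
end [ 517.9 -407.5   30.6] 90.8
```

play_rows(moves=[[[0, 0, 10, 0, 0, 0], [-1, 1, 15, 0, 0, 0], [-1, 0, 16, 0, 0, 0], [0, 0, 14, 0, 0, 0], [0, 0, 8, 0, 0, 0]]])

```text
time_s: 21.65
position: [0.5174, -0.4072, 0.0338]
tcp_rot: [[-0.014, 1.0, -0.003], [1.0, 0.014, 0.003], [0.003, -0.003, -1.0]]
force: [0.0, 0.5, -3.4]
opening: 0.727
grasp_force: 30.0
```

play_rows(moves=[[[0, 0, 3, 0, 0, 0], [0, 0, 1, 0, 0, 0], [0, 0, 0, 0, 0, 0], [0, 0, 0, 0, 0, 0]]])

```text
time_s: 22.05
position: [0.5189, -0.4088, 0.0333]
tcp_rot: [[-0.014, 1.0, 0.001], [1.0, 0.014, -0.001], [-0.001, 0.001, -1.0]]
force: [0.9, -1.1, -4.0]
opening: 0.724
grasp_force: 30.0
```

```bash
python3 plan.py 518,-407.2,27.3,90.9,4
```

```text
t 22.05 at [ 518.9 -408.8   33.3] psi 90.8 tilt [ 0.001 -0.001] op 0.724 gf 30.0 F [ 0.9 -1.1 -4. ]
[[[0, 0, 1, 0, 0, -0.0], [1, 0, 2, 0, 0, -0.0], [0, 0, 1, 0, 0, -0.0], [1, -1, 2, 0, 0, -0.0]]]
end [ 517.8 -406.8   27.3] 90.8
```

play_rows(moves=[[[0, 0, 2, 0, 0, 0], [1, 0, 2, 0, 0, 0], [0, 0, 1, 0, 0, 0], [0, 0, 0, 0, 0, 0], [0, 0, 0, 0, 0, 0]]])

```text
time_s: 22.55
position: [0.5184, -0.4073, 0.0276]
tcp_rot: [[-0.014, 1.0, -0.0], [1.0, 0.014, -0.0], [-0.0, -0.0, -1.0]]
force: [0.2, 0.5, -3.8]
opening: 0.728
grasp_force: 30.0
```

play_rows(moves=[[[0, 0, 1, 0, 0, 0], [0, 0, 0, 0, 0, 0], [0, 0, 0, 0, 0, 0]]])

```text
time_s: 22.85
position: [0.5185, -0.4074, 0.0274]
tcp_rot: [[-0.014, 1.0, 0.0], [1.0, 0.014, -0.0], [-0.0, 0.0, -1.0]]
force: [-1.4, 2.0, 5.2]
opening: 0.727
grasp_force: 30.0
```

play_rows(moves=[[[0, 0, 0, 0, 0, 0], [0, 0, 0, 0, 0, 0], [0, 0, 0, 0, 0, 0], [0, 0, 0, 0, 0, 0], [0, 0, 0, 0, 0, 0]]], fingers=1)

```text
time_s: 23.35
position: [0.5185, -0.4074, 0.0264]
tcp_rot: [[-0.014, 1.0, 0.0], [1.0, 0.014, -0.0], [-0.0, 0.0, -1.0]]
force: [-0.6, 0.4, 0.1]
opening: 0.989
grasp_force: 0.0
```

play_rows(moves=[[[0, 0, 0, 0, 0, 0], [0, 0, -10, 0, 0, 0], [0, 0, -30, 0, 0, 0], [0, 0, -40, 0, 0, 0], [0, 0, -40, 0, 0, 0]]])

```text
time_s: 23.85
position: [0.5182, -0.4071, 0.148]
tcp_rot: [[-0.014, 1.0, -0.001], [1.0, 0.014, 0.001], [0.001, -0.001, -1.0]]
force: [0.3, 0.6, -0.2]
opening: 1.0
grasp_force: 0.0
```

play_rows(moves=[[[0, 0, 0, 0, 0, 0], [0, 0, 0, 0, 0, 0], [0, 0, 0, 0, 0, 0]]])

```text
time_s: 24.15
position: [0.5177, -0.4066, 0.1458]
tcp_rot: [[-0.014, 1.0, -0.001], [1.0, 0.014, 0.002], [0.002, -0.001, -1.0]]
force: [0.2, 0.4, -0.1]
opening: 1.004
grasp_force: 0.0
```

```bash
python3 plan.py 404,172,130,110,15
```

```text
t 24.15 at [ 517.7 -406.6  145.8] psi 90.8 tilt [-0.001  0.002] op 1.004 gf 0.0 F [ 0.2  0.4 -0.1]
[[[39, -7, 1, 0, 0, -0.02], [39, -6, 1, 0, 0, -0.02], [39, -6, 1, 0, 0, -0.02], [39, -5, 1, 0, 0, -0.02], [39, -4, 1, 0, 0, -0.02]]]
[[[39, -3, 1, 0, 0, -0.02], [39, -2, 1, 0, 0, -0.02], [39, -2, 1, 0, 0, -0.02], [39, -1, 1, 0, 0, -0.03], [39, 0, 1, 0, 0, -0.02]]]
[[[39, 1, 1, 0, 0, -0.03], [39, 3, 1, 0, 0, -0.02], [40, 3, 1, 0, 0, -0.03], [39, 5, 1, 0, 0, -0.02], [39, 5, 2, 0, 0, -0.03]]]
end [403.9 171.5 129.8] 110.3
```

play_rows(moves=[[[39, -7, 1, 0, 0, -0.02], [39, -6, 1, 0, 0, -0.02], [39, -6, 1, 0, 0, -0.02], [39, -5, 1, 0, 0, -0.02], [39, -4, 1, 0, 0, -0.02]]])

```text
time_s: 24.65
position: [0.4783, -0.2119, 0.1399]
tcp_rot: [[-0.114, 0.993, -0.003], [0.993, 0.114, 0.002], [0.003, -0.003, -1.0]]
force: [0.9, -0.3, -0.4]
opening: 1.001
grasp_force: 0.0
```

play_rows(moves=[[[39, -3, 1, 0, 0, -0.02], [39, -2, 1, 0, 0, -0.02], [39, -2, 1, 0, 0, -0.02], [39, -1, 1, 0, 0, -0.03], [39, 0, 1, 0, 0, -0.02]]])

```text
time_s: 25.15
position: [0.4401, -0.0209, 0.1353]
tcp_rot: [[-0.223, 0.975, -0.003], [0.975, 0.223, 0.001], [0.002, -0.003, -1.0]]
force: [0.9, -0.4, -0.7]
opening: 1.0
grasp_force: 0.0
```

play_rows(moves=[[[39, 1, 1, 0, 0, -0.03], [39, 3, 1, 0, 0, -0.02], [40, 3, 1, 0, 0, -0.03], [39, 5, 1, 0, 0, -0.02], [39, 5, 2, 0, 0, -0.03]]])

```text
time_s: 25.65
position: [0.4032, 0.172, 0.1294]
tcp_rot: [[-0.347, 0.938, -0.003], [0.938, 0.347, -0.0], [0.001, -0.003, -1.0]]
force: [0.7, -0.5, 0.1]
opening: 0.998
grasp_force: 0.0
```

play_rows(moves=[[[0, 0, 0, 0, 0, 0], [0, 0, 0, 0, 0, 0], [0, 0, 0, 0, 0, 0]]])

```text
time_s: 25.95
position: [0.4044, 0.17, 0.13]
tcp_rot: [[-0.346, 0.938, -0.001], [0.938, 0.346, -0.0], [0.0, -0.002, -1.0]]
force: [0.3, 0.0, -0.5]
opening: 0.999
grasp_force: 0.0
```

```bash
python3 plan.py 404,172,23,110,5
python3 - <<'E'
from h import *
p=bot.capture('top');im=p['image'];v=im.max(2);hsv=cv2.cvtColor(im,cv2.COLOR_BGR2HSV)
wh=(v>205)&(hsv[...,1]<45);wh[345:]=0;wh[:190]=0;wh[:,:220]=0;wh[:,540:]=0
[print(*r) for r in rects(p,wh,.053,40)]
E
```

```text
t 25.95 at [404.4 170.  130. ] psi 110.2 tilt [-0.001 -0.   ] op 0.999 gf 0.0 F [ 0.3  0.  -0.5]
[[[0, 0, 21, 0, 0, 0.0], [1, 0, 21, 0, 0, 0.0], [0, 0, 22, 0, 0, 0.0], [1, 0, 21, 0, 0, 0.0], [0, 0, 22, 0, 0, 0.0]]]
end [403.7 171.9  23. ] 110.2
[258. 311.] [411. 150.] [61. 23.] 21.1 centroid [411.  147.5]
[492. 264.] [ 516. -407.] [ 54. 132.] 1.1 centroid [ 515.9 -406.8]
[491. 264.] [ 516. -407.] [ 63. 142.] 1.0 centroid [ 515.8 -406.9]
[263. 214.] [643. 135.] [36. 34.] 89.2 centroid [643.1 135.2]
[381. 215.] [ 636. -147.] [34. 35.] 51.9 centroid [ 636.2 -147.3]
[263. 214.] [643. 135.] [46. 43.] 89.2 centroid [642.6 135. ]
[381. 215.] [ 636. -147.] [44. 44.] 52.0 centroid [ 636.  -147.1]
```

The long box is in place at (516,-407). Now I'll grip the large round.

play_rows(moves=[[[0, 0, 20, 0, 0, 0], [1, 0, 23, 0, 0, 0], [1, 0, 24, 0, 0, 0], [0, 0, 22, 0, 0, 0], [0, 0, 18, 0, 0, 0]]])

```text
time_s: 26.5
position: [0.4043, 0.1712, 0.0224]
tcp_rot: [[-0.344, 0.939, -0.001], [0.939, 0.344, -0.0], [0.0, -0.001, -1.0]]
force: [0.2, 0.1, -0.2]
opening: 1.002
grasp_force: 0.0
```

play_rows(moves=[[[0, 0, 0, 0, 0, 0], [0, 0, 0, 0, 0, 0], [0, 0, 0, 0, 0, 0], [0, 0, 0, 0, 0, 0], [0, 0, 0, 0, 0, 0]]], fingers=-1)

```text
time_s: 27.0
position: [0.4047, 0.1725, 0.0243]
tcp_rot: [[-0.347, 0.938, 0.002], [0.938, 0.347, 0.0], [-0.001, 0.002, -1.0]]
force: [0.4, -1.5, 1.8]
opening: 0.785
grasp_force: 30.0
```

play_rows(moves=[[[0, 0, 0, 0, 0, 0], [0, 0, 0, 0, 0, 0], [0, 0, 0, 0, 0, 0]]])

```text
time_s: 27.3
position: [0.4048, 0.1726, 0.0242]
tcp_rot: [[-0.347, 0.938, 0.002], [0.938, 0.347, 0.0], [-0.001, 0.002, -1.0]]
force: [1.7, -2.7, 6.8]
opening: 0.788
grasp_force: 30.0
```

```bash
python3 plan.py 404,172,100,110.2,5 524.2,403.7,100,110.2,10
```

```text
t 27.3 at [404.8 172.6  24.2] psi 110.3 tilt [0.002 0.   ] op 0.788 gf 30.0 F [ 1.7 -2.7  6.8]
[[[0, 0, -15, 0, 0, 0.0], [0, 0, -15, 0, 0, 0.0], [0, 0, -15, 0, 0, 0.0], [0, 0, -15, 0, 0, 0.0], [0, -1, -16, 0, 0, 0.0]]]
[[[18, 19, 0, 0, 0, 0.0], [17, 19, 0, 0, 0, 0.0], [18, 19, 0, 0, 0, 0.0], [17, 19, 0, 0, 0, 0.0], [18, 20, 0, 0, 0, 0.0]]]
[[[17, 19, 0, 0, 0, 0.0], [18, 20, 0, 0, 0, 0.0], [17, 19, 0, 0, 0, 0.0], [18, 20, 0, 0, 0, 0.0], [17, 19, 0, 0, 0, 0.0]]]
end [524.1 403.3 100.2] 110.3
```

play_rows(moves=[[[0, 0, -7, 0, 0, 0], [0, 0, -16, 0, 0, 0], [0, 0, -19, 0, 0, 0], [0, 0, -19, 0, 0, 0], [0, 0, -15, 0, 0, 0]]])

```text
time_s: 27.8
position: [0.4028, 0.1727, 0.1004]
tcp_rot: [[-0.347, 0.938, -0.002], [0.938, 0.347, 0.0], [0.001, -0.002, -1.0]]
force: [1.2, 0.5, -3.9]
opening: 0.788
grasp_force: 30.0
```

play_rows(moves=[[[18, 19, 0, 0, 0, 0], [17, 19, 0, 0, 0, 0], [18, 19, 0, 0, 0, 0], [17, 19, 0, 0, 0, 0], [18, 20, 0, 0, 0, 0]]])

```text
time_s: 28.3
position: [0.462, 0.2891, 0.0992]
tcp_rot: [[-0.347, 0.938, -0.003], [0.938, 0.347, -0.001], [0.0, -0.003, -1.0]]
force: [-0.2, 0.5, -4.0]
opening: 0.787
grasp_force: 30.0
```

play_rows(moves=[[[17, 19, 0, 0, 0, 0], [18, 20, 0, 0, 0, 0], [17, 19, 0, 0, 0, 0], [18, 20, 0, 0, 0, 0], [17, 19, 0, 0, 0, 0]]])

```text
time_s: 28.8
position: [0.5229, 0.4042, 0.0986]
tcp_rot: [[-0.347, 0.938, -0.004], [0.938, 0.347, -0.001], [-0.0, -0.004, -1.0]]
force: [0.7, -0.8, -4.4]
opening: 0.784
grasp_force: 30.0
```

play_rows(moves=[[[0, 0, 0, 0, 0, 0], [0, 0, 0, 0, 0, 0], [0, 0, 0, 0, 0, 0]]])

```text
time_s: 29.1
position: [0.5224, 0.4025, 0.0986]
tcp_rot: [[-0.347, 0.938, -0.004], [0.938, 0.347, -0.002], [-0.001, -0.004, -1.0]]
force: [-0.5, 0.5, -3.7]
opening: 0.785
grasp_force: 30.0
```

```bash
python3 plan.py 524.2,403.7,32,110.2,6
```

```text
t 29.1 at [522.4 402.5  98.6] psi 110.3 tilt [-0.004 -0.002] op 0.785 gf 30.0 F [-0.5  0.5 -3.7]
[[[0, 0, 11, 0, 0, 0.0], [0, 0, 11, 0, 0, 0.0], [0, 1, 11, 0, 0, 0.0], [0, 0, 11, 0, 0, 0.0], [0, 1, 11, 0, 0, 0.0]]]
[[[1, 0, 12, 0, 0, 0.0]]]
end [524.  404.1  31.6] 110.3
```

play_rows(moves=[[[0, 0, 10, 0, 0, 0], [0, 1, 15, 0, 0, 0], [0, 0, 16, 0, 0, 0], [0, 0, 14, 0, 0, 0], [0, 0, 8, 0, 0, 0]]])

```text
time_s: 29.6
position: [0.524, 0.4031, 0.0338]
tcp_rot: [[-0.346, 0.938, -0.004], [0.938, 0.346, -0.002], [-0.001, -0.004, -1.0]]
force: [-0.3, 0.4, -4.0]
opening: 0.787
grasp_force: 30.0
```

play_rows(moves=[[[0, 0, 3, 0, 0, 0], [0, 0, 2, 0, 0, 0], [0, 0, 2, 0, 0, 0], [0, 0, 0, 0, 0, 0], [0, 0, 0, 0, 0, 0]]])

```text
time_s: 30.1
position: [0.5256, 0.4042, 0.0301]
tcp_rot: [[-0.347, 0.938, 0.001], [0.938, 0.347, 0.0], [0.0, 0.001, -1.0]]
force: [0.2, 0.2, -3.7]
opening: 0.793
grasp_force: 30.0
```

```bash
python3 plan.py 524.2,403.7,27.2,110.2,3
```

```text
t 30.1 at [525.6 404.2  30.1] psi 110.3 tilt [0.001 0.   ] op 0.793 gf 30.0 F [ 0.2  0.2 -3.7]
[[[0, 0, 1, 0, 0, 0.0], [0, -1, 1, 0, 0, 0.0], [0, 0, 1, 0, 0, 0.0]]]
end [524.6 403.9  27.1] 110.3
```

play_rows(moves=[[[0, 0, 1, 0, 0, 0], [0, -1, 1, 0, 0, 0], [0, 0, 0, 0, 0, 0], [0, 0, 0, 0, 0, 0]]])

```text
time_s: 30.5
position: [0.5242, 0.4036, 0.0275]
tcp_rot: [[-0.347, 0.938, -0.0], [0.938, 0.347, -0.0], [0.0, -0.0, -1.0]]
force: [0.4, 0.6, -3.3]
opening: 0.788
grasp_force: 30.0
```

play_rows(moves=[[[0, 0, 1, 0, 0, 0], [0, 0, 0, 0, 0, 0], [0, 0, 0, 0, 0, 0]]])

```text
time_s: 30.8
position: [0.5244, 0.4037, 0.0273]
tcp_rot: [[-0.347, 0.938, 0.0], [0.938, 0.347, 0.0], [0.0, 0.0, -1.0]]
force: [-1.2, -1.3, 3.6]
opening: 0.788
grasp_force: 30.0
```

play_rows(moves=[[[0, 0, 0, 0, 0, 0], [0, 0, 0, 0, 0, 0], [0, 0, 0, 0, 0, 0], [0, 0, 0, 0, 0, 0], [0, 0, 0, 0, 0, 0]]], fingers=1)

```text
time_s: 31.3
position: [0.5244, 0.4037, 0.0264]
tcp_rot: [[-0.347, 0.938, 0.0], [0.938, 0.347, 0.0], [0.0, 0.0, -1.0]]
force: [0.2, -0.2, -0.2]
opening: 0.993
grasp_force: 0.0
```

play_rows(moves=[[[0, 0, 0, 0, 0, 0], [0, 0, -10, 0, 0, 0], [0, 0, -30, 0, 0, 0], [0, 0, -40, 0, 0, 0], [0, 0, -40, 0, 0, 0]]])

```text
time_s: 31.8
position: [0.524, 0.4034, 0.148]
tcp_rot: [[-0.347, 0.938, -0.001], [0.938, 0.347, -0.0], [-0.0, -0.001, -1.0]]
force: [-0.4, 0.2, 0.9]
opening: 0.998
grasp_force: 0.0
```

play_rows(moves=[[[-20, -33, 0, 0, 0, 0], [-20, -33, 0, 0, 0, 0], [-20, -33, 0, 0, 0, 0], [-20, -33, 0, 0, 0, 0], [0, 0, 0, 0, 0, 0]]])

```text
time_s: 32.3
position: [0.4226, 0.2793, 0.1467]
tcp_rot: [[-0.345, 0.938, -0.008], [0.938, 0.345, -0.003], [-0.001, -0.008, -1.0]]
force: [0.1, -0.1, -0.2]
opening: 1.002
grasp_force: 0.0
```

play_rows(moves=[[[0, 0, 0, 0, 0, 0], [0, 0, 0, 0, 0, 0], [0, 0, 0, 0, 0, 0], [0, 0, 0, 0, 0, 0]]])

```text
time_s: 32.7
position: [0.4291, 0.2836, 0.1466]
tcp_rot: [[-0.347, 0.938, 0.001], [0.938, 0.347, 0.0], [0.0, 0.001, -1.0]]
force: [1.2, 0.4, -0.3]
opening: 0.999
grasp_force: 0.0
```

```bash
python3 plan.py
python3 - <<'E'
from h import *
p=bot.capture('top');im=p['image'];v=im.max(2);hsv=cv2.cvtColor(im,cv2.COLOR_BGR2HSV)
wh=(v>205)&(hsv[...,1]<45);wh[345:]=0;wh[:190]=0;wh[:,:130]=0;wh[:,540:]=0
[print(*r) for r in rects(p,wh,.053,40)]
p2=bot.capture('side')
cv2.imwrite('pics/end.png',np.vstack([cv2.resize(im[170:340,120:540],(640,259)),p2['image'][140:460]][:2]))
E
```

```text
t 32.7 at [429.1 283.6 146.6] psi 110.3 tilt [0.001 0.   ] op 0.999 gf 0.0 F [ 1.2  0.4 -0.3]
end [429.1 283.6 146.6] 110.3
[492. 264.] [ 516. -407.] [ 54. 132.] 1.0 centroid [ 515.9 -407.1]
[149. 261.] [530. 408.] [49. 69.] 30.4 centroid [533.4 409.4]
[491. 264.] [ 516. -407.] [ 63. 142.] 0.9 centroid [ 515.8 -406.9]
[263. 214.] [643. 135.] [36. 34.] 89.2 centroid [643.2 135.1]
[381. 215.] [ 636. -147.] [34. 35.] 51.9 centroid [ 636.2 -147.3]
[263. 214.] [643. 135.] [46. 43.] 89.2 centroid [642.6 135. ]
[381. 215.] [ 636. -147.] [44. 44.] 52.0 centroid [ 636.  -147.1]
```

View pics/end.png

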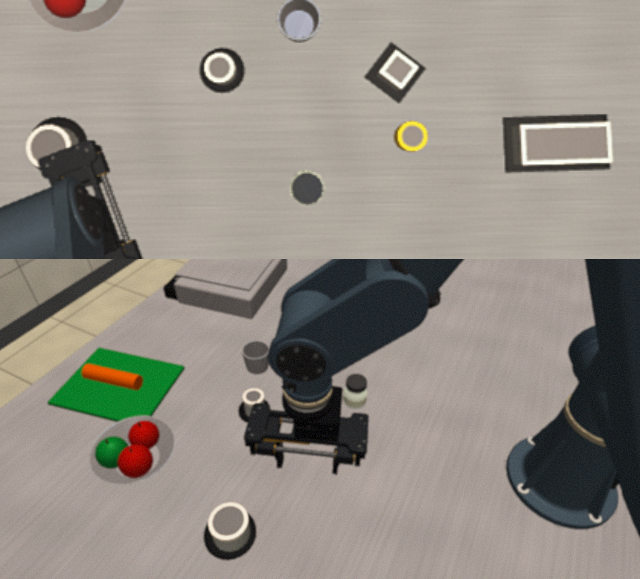

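Each container stands in its own tray: small round at (220,68), square (399,70), long (566,144) and large round (230,525 in the lower view). The jar and the cup are where they started, and the arm is clear. I'll hand it in.

```bash
python3 -c "
from rig import bot
print(bot.hand_in())"
```

```text
the job is handed in; nothing more can be done
None
```

I set all four containers in their matching trays without disturbing the jar or the cup, and handed the job in at about 33 s; the hand-in gave no verdict.

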